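# Lift a cemented half sole onto the drying stand with the spatula

## Task

The half sole on the gluing board has fresh cement on its top: slide the red-handled spatula under its thinned edge, using the board's stop strip to keep it from sliding away, and carry it level on the blade, never touching it with the gripper. Set it down gently, cement side up, lengthwise along the two green rails of the drying stand and centred on them, one side on each rail, draw the blade out from between the rails, and lay the spatula down flat on the open bench. Do not drop the sole and leave the other things alone.

Things in the scene. Friction and masses are not known exactly. Their poses are not given: they have to be found in the camera images.
- spatula: Lifting spatula, 181 mm long, about 130 g. Flat steel blade 90 long (x), 58 wide (y), 2.5 mm thick; origin at the centre of the blade's underside, x to its free front edge, z up. A thin upright tang at its rear edge (x = -45) carries a raised straight red handle: x -136 to -56, 16 wide, z 41 to 63 mm. Starts standing by itself on the bench, blade flat, balanced about x = -16 mm.
- spatula_grip (a point): Good grasp point on the spatula handle: at x = -72, y = 0, z = 52 mm of the spatula; fingers close across the handle's 16 mm width (spatula y).
- spatula_tip (a point): Middle of the blade's front edge, at the underside (x = +45 mm of the spatula).
- sole: Stiff tan half sole, 124 long (x), 104 wide (y), 9 mm thick, yellow cement on top; about 100 g. Origin at the centre of its underside, near the centre of mass; z up. Its +x (toe) end, flat over 60 mm with corners of 22 mm radius, starts 5 to 25 mm short of the stop strip. Pushed by the blade it slides until the toe meets the strip, then rides up onto the blade.
- sole_edge (a point): Middle of the sole's straight thinned (skived) edge, at the edge's underside, x = -62, z = 6 mm of the sole, on the robot's side: the underside rises from 0 at x = -36 to 6 mm here, so the blade can enter under it.
- glue_board: Fixed grey laminate board, 190 (x) by 150 (y) mm, top 8 mm above the bench; origin at the centre of its underside on the bench, z up, x away from the robot's side. A dark stop strip runs along its far (+x) edge, to 22 mm above the bench. The other three sides are open.
- stop (a point): Middle of the stop strip's near face, at the board's top (x = +81, z = 8 mm of the board). The strip runs along the board's y.
- stand: Fixed drying stand, 140 (x) by 116 (y) mm; origin at the centre of its underside, z up. Two green rails along x, each 140 long, 16 wide, at y = +48 and -48 mm, 80 mm clear between them, level tops 60 mm above the bench. The gap is open above and at both ends, down to a base 10 mm high. The sole lies lengthwise along them, a side on each rail; the blade fits between.
- jar: Bystander, to be left alone: closed amber jar with white lid, 64 mm diameter, 85 mm high. Origin at the centre of its underside.
- cork: Bystander, to be left alone: cork stopper, 34 mm diameter, 35 mm high. Origin at the centre of its underside.
- hammer: Bystander, to be left alone: hammer, 200 mm long, lying flat.
- phone: Bystander, to be left alone: dark phone, 150 x 73 x 9 mm, lying flat. Origin at the centre of its underside.
- last: Bystander, to be left alone: pale wooden shoe last (foot form), 240 mm long, 110 mm high. Origin at the centre of its underside.
- heels: Bystander, to be left alone: stack of three heel lifts, 62 mm wide, 18 mm high. Origin at the centre of its underside.
Not all that is in view belongs to the job. What is shaped like the spatula but brown or pink is not meant.

How it is judged (in metres and radians):
On the way, in this order (a step that is already met when the one before it is completed fails the run):
1. the sole is lifted clear of the board, level, on the spatula (z of sole in the frame of glue_board above 0.03 m and contact force between spatula and sole above 0.2 N and angle between sole's own z axis and vertical below 0.3 rad), for 0.2 s.
2. the sole rests level on both rails of the stand, off the spatula (x of sole in the frame of stand between -0.03 and 0.03 m and y of sole in the frame of stand between -0.011 and 0.011 m and z of sole in the frame of stand between 0.057 and 0.064 m and angle between sole's own z axis and vertical below 0.06 rad and angle between the x axis of sole and the x axis of stand, either way round below 0.2 rad and contact force between spatula and sole below 0.05 N), for 0.2 s.
At the end, for the whole second after the job is handed in: The sole rests cement up, level (0.06 rad), on both rails: centre within 30 mm of the stand's centre along the rails and 11 mm across, lengthwise within 0.2 rad, clear of the spatula; the spatula stands still, blade flat on the bench (all of step 2 and linear speed of each of sole, spatula below 0.02 m/s and height (world z) of spatula between -0.003 and 0.004 m and angle between spatula's own z axis and vertical below 0.06 rad); the robot touches nothing.
It fails at once if the gripper or arm touches the sole (contact force between any of the fingers, the arm and sole above 0.3 N).
It fails at once if the sole is tipped (over 0.5 rad) or dropped onto the bench (angle between sole's own z axis and vertical above 0.5 rad or height (world z) of sole below 0.003 m).
It fails at once if the sole is dropped or pressed hard onto the stand (over 15 N) (contact force between sole and stand above 15 N).
It fails at once if another thing on the bench is moved by more than 30 mm (distance of any of jar, cork, hammer, phone, last, heels from where it was at the start of the episode above 0.03 m).
It also fails if it takes over 72 s, if anything falls off the work surface, if the arm or the gripper's body presses on something with over 40 N, if the wrist force passes 120 N, or if a joint passes its speed limit or range.

## Robot

A 6-joint arm with a two-finger parallel gripper is mounted at the origin on the work surface. World frame = base frame: x ahead of the robot, y to its left, z up, the work surface at z = 0. Lengths are in m, angles in degrees, forces in N, time in s.
With the tool pointing down it reaches from about 0.3 to 0.75 m from the base axis. Payload 8.5 kg.
Tool frame: the origin (TCP) lies midway between the tips of the shut fingers; the grasp point (between the pads) lies 19 mm behind it; z points along the fingers, y is the line along which they close (so a half turn about z gives the same grasp; the last joint's range is limited). The gripper opens to 85 mm and grips with 20 to 120 N. Pads are 22 mm wide; open, the fingers measure 114 mm over their backs; the gripper's body (76 mm by 85 mm) begins 54 mm behind the grasp point. The pads swing forward as they close: fully open they stand 13 mm farther back than shut.
Start: joints at [-79.544, 21.807, 74.336, -0, 83.858, -12.336], TCP at [0.213, -0.507, 0.231] pointing down, gripper open.
Joint ranges: [-178.18, 178.18], [-50.72, 133.34], [12.68, 142.11], [-81.47, 261.47], [9.98, 163.14], [-165.26, 165.26]. Speed limits (degrees/s): [136.94, 136.94, 180, 180, 180, 180].

## Interface

Orientations are given as a 3x3 rotation matrix whose columns are the frame's x, y, z axes.
In Python, from rig import env gives the robot as it stands. The module is installed in compiled form; this text tells all that it offers.
- The arm moves only by the tool jog_arm, never from a script. Its argument "targets" is a list of rows, each a list of 6 numbers: the shift along the tool's x, y, z in cm, then the turn, a rotation vector about the tool's x, y, z in degrees. A call has 1 to 8 rows; each row is the pose to reach, as a shift and turn from the pose commanded when the call began, along the tool's axes at that moment; what a row does not reach only later rows make up. A row lasts 1/12 s, in which the tool goes at most 41.7 mm and 7.16 degrees, less where a joint would pass 70% of its speed; a pose out of reach is approached as far as the arm can. A call with a gripper value outside its range is refused whole. "hand" is the opening, from 0 (shut) to 1 (fully open), set as the call begins (left out, the last holds). The fingers move at their own pace and stop on an object; "newtons" is the grip in N (left out, the last holds). Time passes only in rows, so rows that repeat a pose let the fingers close. It gives the time, the measured TCP pose, the force, the opening and the grip force at its end, in the units of the state.
- env.observe(): the state, without advancing time (a new reading comes with each control period).
- env.get_image(name): name is "scene" or "side" or "wrist"; returns a dict with "frame" (480x640x3 uint8, red, green, blue), "depth" (480x640 float32, m along the optical axis (not along the pixel's ray), 0 where there is no reading), "fovy" (degrees; the focal length in pixels is half the picture's height over the tangent of half this angle, whatever the lens; pixels are square), "cx", "cy" (the principal point, pixels), "k1" (the pictures are not rectified: a ray, as slopes to the right and down, at radius r is drawn at 1 + k1 r^2 times it, then the intrinsics apply), "cam_to_world" (4x4, takes a point from camera to world coordinates). Camera axes: x right, y down, z forward; pixel columns grow to the right and rows downward; lengths in m; the calibration is good to about 2 mm. A picture is of the moment at which its call begins.
- env.close_job(): hands the job in; it is judged then, once.
Trained networks look in the newest picture that a camera, given by its name, has taken for a name from the list of things; names that differ only in an ending like _2 or _b are one class to them, and where a whole thing is asked for, a point or a joint stands for the part that bears it (a point fixed in the world has none). Each returns a list of dicts, best first, with "score" (0 to 1); they miss things now and then, are a little off and sometimes report something else, mostly with a low value. They report only what shows in the picture. A call takes as long as a camera call. They do not tell look-alikes from the thing itself.
- env.regions_of(camera, target): "pixels" (480x640 bool, what is visible of it) and "point" ([row, column] in pixels, amid what is visible of it).
The state is a dict: "time_s": time; "q": joint angles; "qvel": joint speeds; "joint_efforts": joint torques, N m; "position": TCP position; "tool_rot": TCP orientation; "ft_force": force on the tool from outside, world axes, zero at the start; "wrist_torque": the same for the moment, N m; "grip_width": finger opening in m; "gripper_force": force on a finger pad.
Only numpy, scipy, OpenCV 4.12 (cv2) and the standard library are available. Lean on these libraries where they do the work, as an engineer would, in place of code of your own. Each camera call takes 0.05 s, during which the arm holds its last target. There are 200 camera calls.

## Working session

There is one attempt and no reset: what is moved stays moved. The work goes in short steps, Python scripts to look and compute and a tool call to move; the robot and the scene stay as the last step left them, time stands still between calls to the robot, and variables do not carry over. Pictures are saved under pics/ and viewed, at most 13 in all, crops included, and the job is handed in when it is done.

Besides the shell and the picture viewer there is one more tool, called after ">>>" as name(argument=value, ...) on one line, values as JSON. jog_arm: Moves the arm, as the interface text tells. Its arguments: {"type":"object","properties":{"targets":{"type":"array","items":{"type":"array","items":{"type":"number"}}},"hand":{"type":"number"},"newtons":{"type":"number"}},"required":["targets"]}

```bash
mkdir -p pics; cat > h.py <<'E'
import numpy as np, cv2
from rig import env
np.set_printoptions(precision=4,suppress=True)
def K(im):
    f=240/np.tan(np.radians(im['fovy'])/2); return np.array([[f,0,im['cx']],[0,f,im['cy']],[0,0,1]])
def cloud(im):
    v,u=np.mgrid[:480,:640].astype(np.float32)
    p=cv2.undistortPoints(np.stack([u,v],-1).reshape(-1,1,2),K(im),np.array([im['k1'],0,0,0,0])).reshape(480,640,2)
    z=im['depth'][...,None]
    c=np.concatenate([p*z,z],-1)
    T=im['cam_to_world']; return c@T[:3,:3].T+T[:3,3]
def save(im,n): cv2.imwrite('pics/'+n,cv2.cvtColor(im['frame'],cv2.COLOR_RGB2BGR))
E
python3 - <<'E'
from h import *
for c in ['scene','side']:
    im=env.get_image(c); save(im,c+'0.png'); P=cloud(im)
    np.save(c+'0.npy',P)
    print(c,im['cam_to_world'][:3,3])
    for t in ['spatula','sole','glue_board','stand','jar','cork','hammer','phone','last','heels']:
        for r in env.regions_of(c,t)[:3]:
            m=r['pixels']&(im['depth']>0); q=P[m]
            if len(q): print(t,round(r['score'],2),np.round(r['point']),m.sum(),np.median(q,0),np.percentile(q,2,0),np.percentile(q,98,0),np.median(im['frame'][m],0))
o=env.observe(); print(o['time_s'],o['position'],o['tool_rot'])
E
```

```text
scene [1.1842 0.4302 0.8751]
spatula 0.73 [168. 269.] 409 [ 0.1891 -0.3207  0.0036] [ 0.1143 -0.3661 -0.0011] [ 0.2494 -0.2703  0.0652] [208. 118. 137.]
spatula 0.73 [316. 371.] 1907 [0.5896 0.2444 0.017 ] [0.5212 0.1872 0.0109] [0.6495 0.2993 0.0203] [212. 162.  71.]
spatula 0.72 [234. 472.] 639 [0.1971 0.3733 0.0038] [ 0.1265  0.3131 -0.001 ] [0.2826 0.424  0.0645] [103.  67.  41.]
sole 0.86 [314. 373.] 1976 [0.5898 0.2433 0.0169] [0.5204 0.1838 0.009 ] [0.6508 0.2994 0.0203] [212. 162.  71.]
glue_board 0.55 [321. 350.] 2332 [0.6053 0.2326 0.0083] [0.4786 0.151  0.0001] [0.6867 0.3267 0.0233] [116. 114. 110.]
stand 0.6 [243. 200.] 2424 [ 0.5996 -0.2808  0.0288] [ 0.5195 -0.3257  0.001 ] [ 0.6643 -0.2045  0.0623] [63. 80. 62.]
jar 0.95 [328. 255.] 1065 [0.7825 0.0385 0.0662] [0.7471 0.0023 0.002 ] [0.8026 0.0591 0.0873] [137. 131. 120.]
cork 0.63 [314. 208.] 208 [ 0.7845 -0.0877  0.0331] [ 0.7668 -0.1069  0.0046] [ 0.7965 -0.0781  0.037 ] [146. 111.  81.]
cork 0.57 [322. 494.] 1624 [0.4544 0.5025 0.0091] [0.3767 0.4515 0.0042] [0.5211 0.5506 0.0126] [42. 44. 60.]
cork 0.54 [221. 132
[... 2129 characters left out ...]
ne 0.46 [189. 351.] 497 [ 0.3981 -0.4591  0.0172] [ 0.2921 -0.5103 -0.0023] [ 0.4823 -0.3969  0.0276] [146. 126.  87.]
last 0.58 [178. 277.] 1388 [ 0.6478 -0.4493  0.0532] [ 0.5356 -0.5031  0.0087] [ 0.7329 -0.4173  0.1099] [178. 134.  77.]
last 0.16 [248. 312.] 586 [ 0.5092 -0.0328  0.0039] [ 0.414  -0.1094 -0.0021] [ 0.5886 -0.0068  0.063 ] [144. 130. 132.]
heels 0.55 [361. 242.] 698 [0.6184 0.4841 0.0167] [0.5858 0.4447 0.0017] [0.6483 0.5068 0.0211] [198. 144.  90.]
heels 0.18 [315. 282.] 1432 [0.555  0.2648 0.0078] [0.4773 0.1514 0.0001] [0.6851 0.3331 0.0246] [116. 113. 110.]
1.1 [ 0.2131 -0.507   0.2313] [[ 0.9219  0.3874 -0.    ]
 [ 0.3874 -0.9219  0.    ]
 [ 0.     -0.     -1.    ]]
```

View pics/scene0.png

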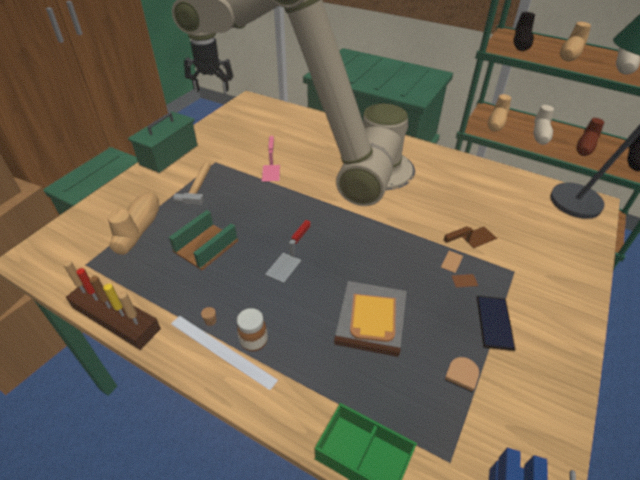

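View pics/side0.png

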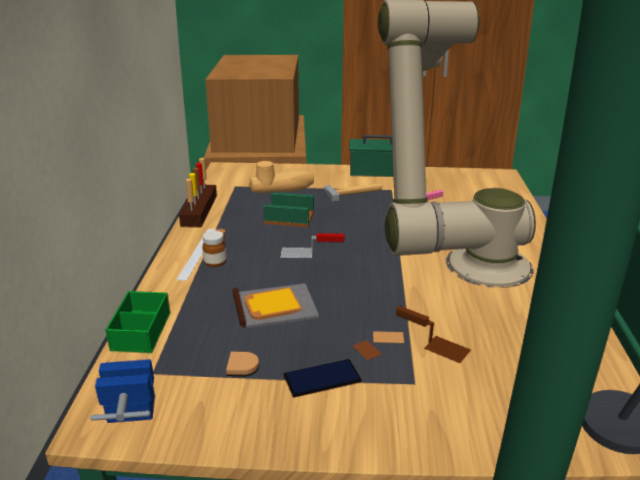

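Both views show the red-handled spatula mid-mat: scene (col 285, row 265), side (312, 247). Look-alikes are the pink one at scene (270, 165), the brown one at scene (472, 235), and a red screwdriver in the rack at scene (85, 280). I choose the one at (285, 265). The sole is on the board at scene (373, 315) and the stand is at scene (203, 240).

```bash
cat > m.py <<'E'
from h import *
def near(P,c,r,z0,z1): return (np.hypot(P[...,0]-c[0],P[...,1]-c[1])<r)&(P[...,2]>z0)&(P[...,2]<z1)
def rect(q):
    (c,s,a)=cv2.minAreaRect((q[:,:2]*1000).astype(np.float32)); return np.array(c),np.array(s),a
def line(q):
    vx,vy,x,y=cv2.fitLine((q[:,:2]*1000).astype(np.float32),cv2.DIST_HUBER,0,.01,.01).ravel(); return np.degrees(np.arctan2(vy,vx)),x,y
E
python3 - <<'E'
from m import *
import os
for c in ['scene','side']:
    im=env.get_image(c);P=cloud(im);F=im['frame'].astype(int);R,G,B=F[...,0],F[...,1],F[...,2]
    if c=='scene': cv2.imwrite('pics/crop.png',cv2.resize(cv2.cvtColor(im['frame'][205:370,150:420],cv2.COLOR_RGB2BGR),None,fx=2.9,fy=2.9,interpolation=cv2.INTER_CUBIC))
    red=near(P,(.5,-.04),.15,.035,.075)&(R>G+60)&(R>B+60); q=P[red]; print(c,'handle',red.sum(),rect(q),line(q),np.percentile(q[:,2],[5,95]))
    bl=near(P,(.53,-.04),.12,-.01,.012)&(np.minimum(R,np.minimum(G,B))>100); q=P[bl]; print('blade',bl.sum(),rect(q),q.mean(0))
    so=near(P,(.59,.245),.09,.012,.03)&(R>B+50)&(R>130); q=P[so]; print('sole',so.sum(),rect(q),np.percentile(q[:,2],[5,50,95]))
    ye=so&(G>R*.7); q=P[ye]; print('yellow',ye.sum(),rect(q))
    bo=near(P,(.58,.245),.14,.004,.012)&(abs(R-B)<25)&(R>85); q=P[bo]; print('board',bo.sum(),rect(q),np.median(q[:,2]))
    st=near(P,(.57,.245),.2,.0135,.03)&~so&(R<110)&(P[...,0]>.63); q=P[st]; print('strip',st.sum(),rect(q),line(q),np.percentile(q[:,2],[5,95]))
    ra=near(P,(.59,-.26),.12,.055,.07); q=P[ra]; print('rails',ra.sum(),rect(q),np.median(q[:,2]))
    for s in (0,1):
        n=q[(q[:,1]>-.26)==bool(s)]; 
        if len(n)>10: print(' rail',rect(n),line(n))
E
```

```text
scene handle 156 (array([452.03  , -38.5764]), array([80.1016, 15.6919]), 0.873909592628479) (np.float32(1.2578075), np.float32(451.41956), np.float32(-35.64394)) [0.0511 0.0648]
blade 585 (array([545.4758, -38.659 ]), array([96.9414, 63.0196]), 1.3101954460144043) [ 0.5481 -0.0368  0.0026]
sole 1840 (array([582.8337, 241.3736]), array([128.2752, 103.5027]), 21.79110336303711) [0.0144 0.017  0.0196]
yellow 1787 (array([582.8337, 241.3736]), array([128.2752, 103.5027]), 21.79110336303711)
board 1493 (array([567.7127, 232.6086]), array([172.1339, 151.2273]), 17.293106079101562) 0.007698585292005955
strip 467 (array([658.938 , 260.3353]), array([ 27.7119, 150.5896]), 16.593151092529297) (np.float32(-72.34468), np.float32(664.89594), np.float32(262.70352)) [0.0151 0.0237]
rails 550 (array([ 589.6646, -267.4744]), array([116.7235, 142.6121]), 83.65270233154297) 0.05961171849927033
 rail (array([ 585.2461, -315.1625]), array([ 22.2297, 140.6437]), 82.58201599121094) (np.float32(-7.001091), np.float32(590.0421), np.float32(-314.146))
 rail (array([ 595.0779, -219.091 ]), array([ 19.319, 142
[... 596 characters left out ...]
 948 (array([571.106, 234.45 ]), array([175.2127, 160.5701]), 16.650959014892578) 0.0076101324407490956
strip 206 (array([662.9957, 263.7301]), array([ 14.5818, 155.476 ]), 16.983495712280273) (np.float32(-72.19982), np.float32(660.0709), np.float32(272.47336)) [0.0156 0.0252]
rails 266 (array([ 591.0762, -260.386 ]), array([128.7476, 142.1432]), 84.5992431640625) 0.058462453685218185
 rail (array([ 585.7043, -308.6196]), array([ 30.9087, 140.517 ]), 83.6799087524414) (np.float32(-6.5483637), np.float32(586.3728), np.float32(-309.7265))
 rail (array([ 595.5432, -213.1108]), array([ 34.2095, 142.1619]), 84.11685180664062) (np.float32(-6.1635847), np.float32(591.94617), np.float32(-214.04321))
```

View pics/crop.png

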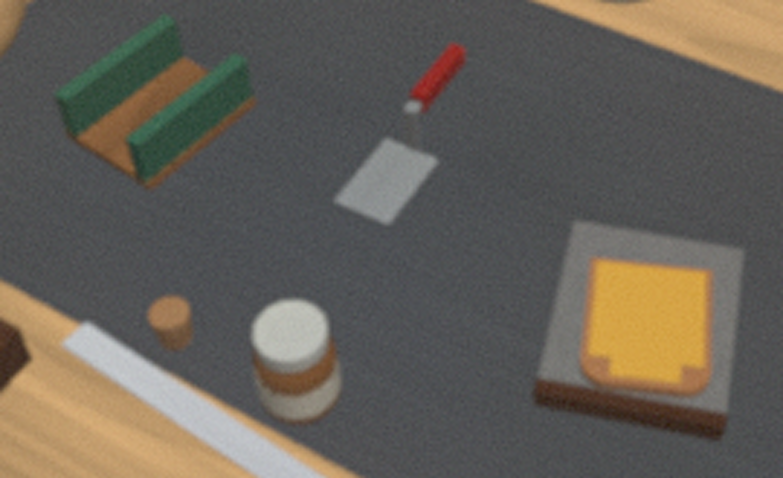

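The crop shows the red spatula: handle at crop (438, 75), blade at (388, 180), blade pointing +x. Measured values agree with the given sizes. I'll go above the handle.

```bash
cat >> h.py <<'E'
def go(x,y,z,yaw,pitch=0):
    "shift cm & rotvec deg from measured pose; tool down, tool x at world yaw; pitch about spatula y (+ = nose down)"
    from scipy.spatial.transform import Rotation as Ro
    o=env.observe(); R=o['tool_rot']
    G=Ro.from_euler('ZY',[yaw,pitch],degrees=True).as_matrix()@np.diag([1.,-1,-1])
    print('t',o['time_s'],'pos',o['position'],'yaw',np.degrees(np.arctan2(R[1,0],R[0,0])),'->',R.T@(np.array([x,y,z])-o['position'])*100,Ro.from_matrix(R.T@G).as_rotvec(degrees=True))
E
python3 -c "
from h import *
go(.476,-.039,.15,1.2)"
```

```text
t 1.2 pos [ 0.2131 -0.507   0.2313] yaw 22.791149547163194 -> [ 42.3722 -32.965    8.1324] [ 0.0024  0.0002 21.5911]
```

>>> jog_arm(targets=[[42.4,-33,8.1,0,0,21.6],[42.4,-33,8.1,0,0,21.6],[42.4,-33,8.1,0,0,21.6],[42.4,-33,8.1,0,0,21.6],[42.4,-33,8.1,0,0,21.6],[42.4,-33,8.1,0,0,21.6],[42.4,-33,8.1,0,0,21.6],[42.4,-33,8.1,0,0,21.6]], hand=1)

```text
time_s: 1.87
position: [0.3744, -0.2189, 0.1818]
tool_rot: [[1.0, 0.02, 0.001], [0.02, -1.0, -0.0], [0.001, 0.0, -1.0]]
ft_force: [1.0, -0.6, -0.7]
grip_width: 0.0852
gripper_force: 0.0
```

```bash
python3 -c "
from h import *
go(.476,-.039,.15,1.2)"
```

```text
t 1.8667 pos [ 0.3744 -0.2189  0.1818] yaw 1.1673068062714167 -> [ 10.5199 -17.7809   3.1746] [ 0.0284 -0.0291 -0.0327]
```

>>> jog_arm(targets=[[10.5,-17.8,3.2,0,0,0],[10.5,-17.8,3.2,0,0,0],[10.5,-17.8,3.2,0,0,0],[10.5,-17.8,3.2,0,0,0],[10.5,-17.8,3.2,0,0,0],[10.5,-17.8,3.2,0,0,0],[10.5,-17.8,3.2,0,0,0]])

```text
time_s: 2.45
position: [0.4755, -0.0388, 0.1494]
tool_rot: [[1.0, 0.025, -0.001], [0.025, -1.0, 0.0], [-0.001, -0.0, -1.0]]
ft_force: [-0.1, -0.6, 0.2]
grip_width: 0.0854
gripper_force: 0.0
```

```bash
python3 - <<'E'
from m import *
im=env.get_image('wrist');save(im,'w1.png');P=cloud(im);F=im['frame'].astype(int);R,G,B=F[...,0],F[...,1],F[...,2]
red=near(P,(.5,-.04),.15,.055,.075)&(R>G+60)&(R>B+60); q=P[red]; print('handle',red.sum(),rect(q),line(q),np.median(q,0)) if red.sum() else 0
bl=near(P,(.55,-.04),.12,-.01,.012)&(np.minimum(R,np.minimum(G,B))>100); q=P[bl]; print('blade',bl.sum(),rect(q),q.mean(0)) if bl.sum() else 0
go(.476,-.039,.033,1.2)
E
```

```text
handle 2734 (array([449.8398, -38.3501]), array([79.2804, 15.7577]), 1.777323603630066) (np.float32(1.348433), np.float32(453.0381), np.float32(-38.2675)) [ 0.4542 -0.0383  0.064 ]
blade 73256 (array([527.4803, -40.5045]), array([194.0054, 239.8542]), 1.4199299812316895) [ 0.5474 -0.0408  0.0022]
t 2.5 pos [ 0.4752 -0.0401  0.1497] yaw 1.3031598506637276 -> [ 0.0829 -0.1132 11.6735] [0.0118 0.0143 0.1032]
```

View pics/w1.png

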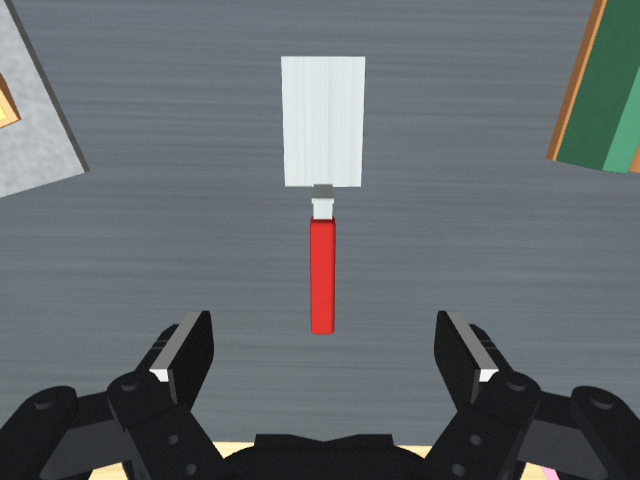

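The wrist view shows the red handle centred at column 322 (rows 220–333), with the blade ahead at rows 57–187. Everything is aligned, so I'll descend and grip.

>>> jog_arm(targets=[[0,-0.1,4,0,0,0],[0,-0.1,8,0,0,0],[0,-0.1,10.5,0,0,0],[0,-0.1,11.7,0,0,0],[0,-0.1,11.7,0,0,0],[0,-0.1,11.7,0,0,0]])

```text
time_s: 3.0
position: [0.475, -0.0408, 0.0331]
tool_rot: [[1.0, 0.019, -0.0], [0.019, -1.0, -0.0], [-0.0, 0.0, -1.0]]
ft_force: [0.4, -0.8, 0.1]
grip_width: 0.0855
gripper_force: 0.0
```

>>> jog_arm(targets=[[0,0,0,0,0,0],[0,0,0,0,0,0],[0,0,0,0,0,0],[0,0,0,0,0,0],[0,0,0,0,0,0],[0,0,0,0,0,0],[0,0,0,0,0,0],[0,0,0,0,0,0]], hand=0, newtons=100)

```text
time_s: 3.67
position: [0.4753, -0.0395, 0.0332]
tool_rot: [[1.0, 0.021, 0.001], [0.021, -1.0, -0.0], [0.001, 0.0, -1.0]]
ft_force: [-0.5, 1.2, 6.0]
grip_width: 0.014
gripper_force: 97.3
```

>>> jog_arm(targets=[[0,0,-2,0,0,0],[0,0,-5,0,0,0],[0,0,-8,0,0,0],[0,0,-10,0,0,0],[0,0,-10,0,0,0],[0,0,-10,0,0,0]])

```text
time_s: 4.17
position: [0.4751, -0.0395, 0.133]
tool_rot: [[1.0, 0.021, 0.001], [0.021, -1.0, -0.0], [0.001, 0.0, -1.0]]
ft_force: [-0.2, 0.2, -2.0]
grip_width: 0.0142
gripper_force: 97.7
```

```bash
cat >> m.py <<'E'
def blade(show=None):
    "blade top-surface points in tool frame, from wrist camera: plane and edges"
    im=env.get_image('wrist');P=cloud(im);F=im['frame'].astype(int)
    if show: save(im,show)
    o=env.observe();T=o['tool_rot'];Q=(P-o['position'])@T
    R,G,B=F[...,0],F[...,1],F[...,2]
    m=(Q[...,2]>.005)&(Q[...,2]<.06)&(F.min(-1)>90)&(F.max(-1)-F.min(-1)<45)&(abs(Q[...,1])<.06)&(Q[...,0]>.01)&(Q[...,0]<.17)
    n,l,s,_=cv2.connectedComponentsWithStats(m.astype(np.uint8)); k=1+np.argmax(s[1:,4]); m=l==k
    q=Q[m]; c=np.linalg.lstsq(np.c_[q[:,:2],np.ones(len(q))],q[:,2],rcond=None)[0]
    print('blade tool frame',len(q),rect(q),'z range',np.percentile(q[:,2],[2,98]),'slopes deg x,y',np.degrees(c[:2]),'z at x=.027,.117',c[2]+c[0]*.027,c[2]+c[0]*.117)
    print('pos',o['position'],o['time_s'],o['ft_force'])
E
python3 - <<'E'
from m import *
blade('w2.png')
E
```

```text
blade tool frame 29054 (array([70.2374, -0.3623]), array([58.3643, 90.3055]), 89.51287078857422) z range [0.0268 0.03  ] slopes deg x,y [ 0.8761 -0.015 ] z at x=.027,.117 0.027683427968470023 0.029059634601838205
pos [ 0.4746 -0.0393  0.132 ] 4.2167 [ 0.3505  0.1156 -1.8959]
```

View pics/w2.png

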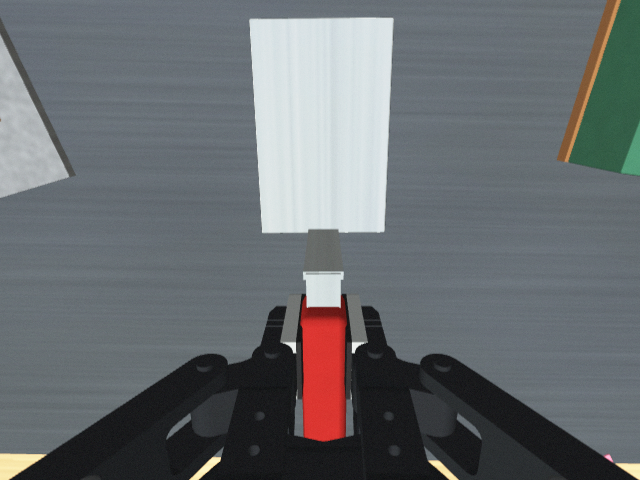

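The wrist view shows the spatula gripped straight: blade 90 x 58 mm, rows 18–233, aligned with the tool. Next I'll take a side look at sole and board from above.

```bash
python3 -c "
from h import *
go(.555,.10,.25,17)"
```

```text
t 4.2167 pos [ 0.4746 -0.0393  0.132 ] yaw 1.1975200859386133 -> [  8.3155 -13.7663 -11.8021] [ -0.0325   0.0656 -15.8025]
```

>>> jog_arm(targets=[[1.6,-2.8,-2.4,0,0,-3.2],[3.3,-5.5,-4.7,0,0,-6.4],[5,-8.3,-7.1,0,0,-9.5],[6.7,-11,-9.4,0,0,-12.7],[8.3,-13.8,-11.8,0,0,-15.8],[8.3,-13.8,-11.8,0,0,-15.8],[8.3,-13.8,-11.8,0,0,-15.8]])

```text
time_s: 4.8
position: [0.5555, 0.1014, 0.2494]
tool_rot: [[0.956, 0.294, -0.002], [0.294, -0.956, -0.0], [-0.001, -0.0, -1.0]]
ft_force: [-0.2, 0.1, -2.3]
grip_width: 0.0145
gripper_force: 98.3
```

```bash
python3 - <<'E'
from m import *
im=env.get_image('wrist');save(im,'w3.png');P=cloud(im);F=im['frame'].astype(int);R,G,B=F[...,0],F[...,1],F[...,2]
so=near(P,(.585,.243),.09,.0125,.03)&(R>B+50)&(R>130); q=P[so]; c,s,a=rect(q);print('sole',so.sum(),c,s,a,np.percentile(q[:,2],[5,50,95]))
bo=near(P,(.58,.245),.14,.004,.012)&(abs(R-B)<25)&(R>85); q=P[bo]; print('board',bo.sum(),rect(q),np.median(q[:,2]))
st=near(P,(.57,.245),.2,.0145,.03)&~so&(R<110)&(P[...,0]>.6)&(P[...,1]>.15); q=P[st]
if len(q)>20: print('strip',st.sum(),rect(q),line(q),np.percentile(q[:,2],[5,95]))
o=env.observe();print(o['position'],np.degrees(np.arctan2(o['tool_rot'][1,0],o['tool_rot'][0,0])))
E
```

```text
sole 15259 [581.9824 242.6554] [124.2482 105.1202] 21.928571701049805 [0.0173 0.0187 0.0201]
board 10561 (array([569.527 , 274.1573]), array([231.8429, 208.8343]), 12.060478210449219) 0.0092662001736602
strip 3096 (array([634.4752, 266.4064]), array([ 81.1802, 133.4005]), 7.6908135414123535) (np.float32(-73.232925), np.float32(657.57654), np.float32(269.49265)) [0.0187 0.0246]
[0.5548 0.1003 0.2486] 17.01764004069618
```

View pics/w3.png

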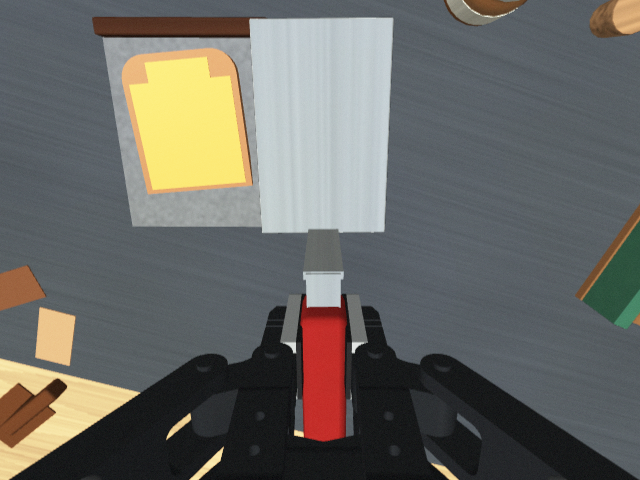

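The view shows the sole at (185, 125), rotated about 5° from the board. The strip runs across the top at row 25, square to the tool, so 17° is right. I'll go to the pre-entry pose behind the board.

```bash
python3 -c "
from h import *
go(.3965,.1853,.08,17)"
```

```text
t 4.85 pos [0.5548 0.1003 0.2486] yaw 17.01764004069618 -> [-12.5839 -12.7389  16.9215] [-0.0535  0.2105  0.0175]
```

>>> jog_arm(targets=[[-3,-3,1,0,0,0],[-6,-6,4,0,0,0],[-9,-9,7.5,0,0,0],[-11,-11,11,0,0,0],[-12.6,-12.7,14.5,0,0,0],[-12.6,-12.7,16.9,0,0,0],[-12.6,-12.7,16.9,0,0,0],[-12.6,-12.7,16.9,0,0,0]])

```text
time_s: 5.52
position: [0.3955, 0.184, 0.0798]
tool_rot: [[0.956, 0.292, -0.007], [0.292, -0.956, -0.001], [-0.007, -0.001, -1.0]]
ft_force: [0.7, -0.4, -0.9]
grip_width: 0.0146
gripper_force: 98.1
```

```bash
python3 - <<'E'
from m import *
go(.3965,.1853,.045,17)
for c in ['side']:
    im=env.get_image(c); cv2.imwrite('pics/s4.png',cv2.resize(cv2.cvtColor(im['frame'][240:340,210:450],cv2.COLOR_RGB2BGR),None,fx=3.3,fy=3.3,interpolation=cv2.INTER_CUBIC))
E
```

```text
t 5.5167 pos [0.3955 0.184  0.0798] yaw 16.967033618082034 -> [ 0.1576 -0.0906  3.4756] [-0.0472  0.4148 -0.0331]
```

>>> jog_arm(targets=[[0.1,-0.1,1.5,0,0,0],[0.1,-0.1,3,0,0,0],[0.1,-0.1,3.4,0,0,0],[0.1,-0.1,3.4,0,0,0],[0.1,-0.1,3.4,0,0,0]])

```text
time_s: 5.98
position: [0.3996, 0.1857, 0.0489]
tool_rot: [[0.957, 0.291, 0.002], [0.291, -0.957, 0.0], [0.002, 0.0, -1.0]]
ft_force: [-0.8, 0.1, -0.6]
grip_width: 0.0148
gripper_force: 98.2
```

>>> jog_arm(targets=[[0,0,0.1,0,0,0],[0,0,0.2,0,0,0],[0,0,0.2,0,0,0]])

```text
time_s: 6.23
position: [0.3986, 0.186, 0.0462]
tool_rot: [[0.956, 0.292, 0.001], [0.292, -0.956, 0.0], [0.001, 0.0, -1.0]]
ft_force: [0.6, -0.4, -1.4]
grip_width: 0.0146
gripper_force: 98.2
```

>>> jog_arm(targets=[[0,0,0.1,0,0,0],[0,0,0.1,0,0,0],[0,0,0.1,0,0,0]])

```text
time_s: 6.48
position: [0.3983, 0.1861, 0.0449]
tool_rot: [[0.956, 0.292, -0.0], [0.292, -0.956, -0.0], [-0.0, 0.0, -1.0]]
ft_force: [0.4, 0.0, -1.7]
grip_width: 0.0145
gripper_force: 98.2
```

>>> jog_arm(targets=[[0,0,0.1,0,0,0],[0,0,0.15,0,0,0],[0,0,0.15,0,0,0]])

```text
time_s: 6.73
position: [0.3982, 0.1861, 0.0432]
tool_rot: [[0.956, 0.292, -0.0], [0.292, -0.956, -0.0], [-0.0, -0.0, -1.0]]
ft_force: [0.2, 0.4, -1.5]
grip_width: 0.0146
gripper_force: 98.2
```

>>> jog_arm(targets=[[0,0,0.1,0,0,0],[0,0,0.1,0,0,0],[0,0,0.1,0,0,0]])

```text
time_s: 6.98
position: [0.3983, 0.186, 0.0423]
tool_rot: [[0.956, 0.292, -0.0], [0.292, -0.956, 0.0], [-0.0, -0.0, -1.0]]
ft_force: [0.4, -0.1, -1.6]
grip_width: 0.0144
gripper_force: 98.2
```

```bash
python3 - <<'E'
from m import *
blade()
im=env.get_image('side'); cv2.imwrite('pics/s5.png',cv2.resize(cv2.cvtColor(im['frame'][250:350,210:410],cv2.COLOR_RGB2BGR),None,fx=4,fy=4,interpolation=cv2.INTER_CUBIC))
E
```

```text
blade tool frame 67000 (array([66.025, -0.   ]), array([112.022 , 119.9845]), 0.0018895596731454134) z range [0.0285 0.0414] slopes deg x,y [-3.0587  0.1097] z at x=.027,.117 0.03646604812883039 0.03166152637578973
pos [0.3983 0.186  0.0423] 7.0333 [ 0.5525  0.9315 -1.1953]
```

View pics/s5.png

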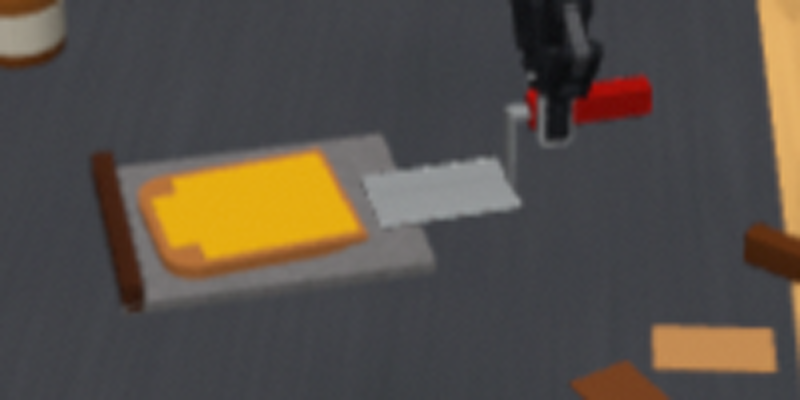

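The side crop shows the blade at crop (440, 190) just behind the sole's rear edge (360, 230), over the board and centred. I'll keep descending to contact.

>>> jog_arm(targets=[[0,0,0.05,0,0,0],[0,0,0.05,0,0,0],[0,0,0.05,0,0,0]])

```text
time_s: 7.33
position: [0.3983, 0.1861, 0.0418]
tool_rot: [[0.956, 0.292, -0.0], [0.292, -0.956, 0.0], [-0.0, -0.0, -1.0]]
ft_force: [0.4, -0.2, -0.7]
grip_width: 0.0147
gripper_force: 98.2
```

>>> jog_arm(targets=[[0,0,0.05,0,0,0],[0,0,0.05,0,0,0],[0,0,0.05,0,0,0]])

```text
time_s: 7.58
position: [0.3983, 0.1861, 0.0414]
tool_rot: [[0.956, 0.292, 0.0], [0.292, -0.956, 0.0], [0.0, 0.0, -1.0]]
ft_force: [-0.2, 0.7, 0.5]
grip_width: 0.0147
gripper_force: 98.4
```

>>> jog_arm(targets=[[0,0,0.05,0,0,0],[0,0,0.05,0,0,0],[0,0,0.05,0,0,0]])

```text
time_s: 7.83
position: [0.3982, 0.186, 0.041]
tool_rot: [[0.956, 0.292, -0.0], [0.292, -0.956, 0.0], [0.0, -0.0, -1.0]]
ft_force: [-1.8, -0.9, 3.5]
grip_width: 0.0145
gripper_force: 99.0
```

>>> jog_arm(targets=[[0,0,-0.05,0,0,0],[0.5,0,-0.05,0,0,0],[1,0,-0.05,0,0,0],[1.5,0,-0.05,0,0,0],[2,0,-0.05,0,0,0],[2.5,0,-0.05,0,0,0],[3,0,-0.05,0,0,0]])

```text
time_s: 8.42
position: [0.4273, 0.1949, 0.0413]
tool_rot: [[0.956, 0.292, -0.001], [0.292, -0.956, -0.0], [-0.001, -0.0, -1.0]]
ft_force: [-3.7, -0.3, 3.4]
grip_width: 0.0144
gripper_force: 99.0
```

>>> jog_arm(targets=[[0.4,0,0,0,0,0],[0.8,0,0,0,0,0],[1.2,0,0,0,0,0],[1.6,0,0,0,0,0],[2,0,0,0,0,0]])

```text
time_s: 8.83
position: [0.4463, 0.2007, 0.0413]
tool_rot: [[0.956, 0.292, -0.0], [0.292, -0.956, -0.0], [-0.0, -0.0, -1.0]]
ft_force: [-4.1, -0.8, 3.7]
grip_width: 0.0142
gripper_force: 99.0
```

```bash
python3 - <<'E'
from m import *
im=env.get_image('wrist');save(im,'w6.png');P=cloud(im);F=im['frame'].astype(int);R,G,B=F[...,0],F[...,1],F[...,2]
im=env.get_image('side');P=cloud(im);F=im['frame'].astype(int);R,G,B=F[...,0],F[...,1],F[...,2]
so=near(P,(.589,.243),.1,.0125,.04)&(R>B+50)&(R>130); q=P[so]; c,s,a=rect(q);print('sole',so.sum(),c,s,a,np.percentile(q[:,2],[5,50,95]))
cv2.imwrite('pics/s6.png',cv2.resize(cv2.cvtColor(im['frame'][250:350,210:410],cv2.COLOR_RGB2BGR),None,fx=4,fy=4,interpolation=cv2.INTER_CUBIC))
E
```

```text
sole 1216 [594.7361 246.4257] [123.5445 113.2151] 16.695327758789062 [0.0146 0.0183 0.0216]
```

View pics/s6.png

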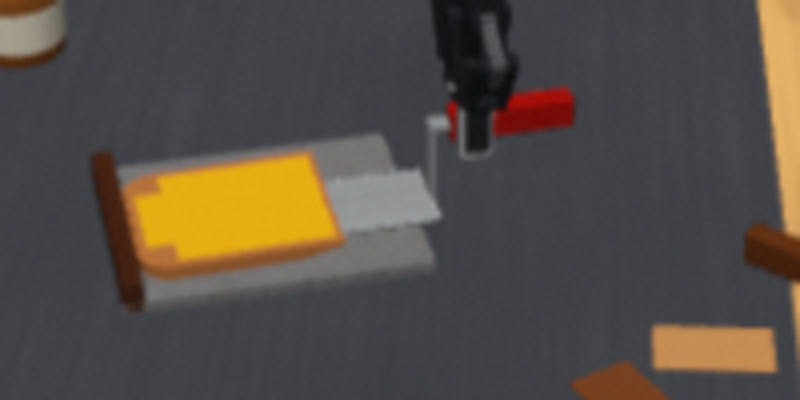

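The side crop shows the sole against the strip at crop (125, 215), squared up, with the blade entering under its rear edge at (335, 210). I'll push on.

>>> jog_arm(targets=[[0.4,0,0,0,0,0],[0.8,0,0,0,0,0],[1.2,0,0,0,0,0],[1.6,0,0,0,0,0],[2,0,0,0,0,0]])

```text
time_s: 9.35
position: [0.4655, 0.2066, 0.0413]
tool_rot: [[0.956, 0.292, -0.0], [0.292, -0.956, -0.0], [-0.0, 0.0, -1.0]]
ft_force: [-3.0, -0.7, 3.8]
grip_width: 0.0148
gripper_force: 98.9
```

>>> jog_arm(targets=[[0.4,0,0,0,0,0],[0.8,0,0,0,0,0],[1.2,0,0,0,0,0],[1.6,0,0,0,0,0],[2,0,0,0,0,0]])

```text
time_s: 9.77
position: [0.4847, 0.2124, 0.0413]
tool_rot: [[0.956, 0.292, -0.0], [0.292, -0.956, -0.0], [-0.0, -0.0, -1.0]]
ft_force: [-4.3, -1.2, 4.6]
grip_width: 0.0146
gripper_force: 98.9
```

```bash
python3 - <<'E'
from m import *
im=env.get_image('side');P=cloud(im);F=im['frame'].astype(int);R,G,B=F[...,0],F[...,1],F[...,2]
so=near(P,(.595,.243),.1,.0125,.05)&(R>B+50)&(R>130); q=P[so]; c,s,a=rect(q);print('sole',so.sum(),c,s,a,np.percentile(q[:,2],[5,50,95]))
cv2.imwrite('pics/s7.png',cv2.resize(cv2.cvtColor(im['frame'][250:350,210:410],cv2.COLOR_RGB2BGR),None,fx=4,fy=4,interpolation=cv2.INTER_CUBIC))
o=env.observe();print(o['position'],o['ft_force'],o['wrist_torque'],o['position'][:2]@[.9563,.2924])
E
```

```text
sole 1248 [594.6035 246.6134] [123.5574 113.6936] 16.25928497314453 [0.0152 0.0195 0.0232]
[0.4855 0.2126 0.0413] [-1.2217  0.2037 -0.6502] [-0.0045  0.1152 -0.0031] 0.5265040758284159
```

View pics/s7.png

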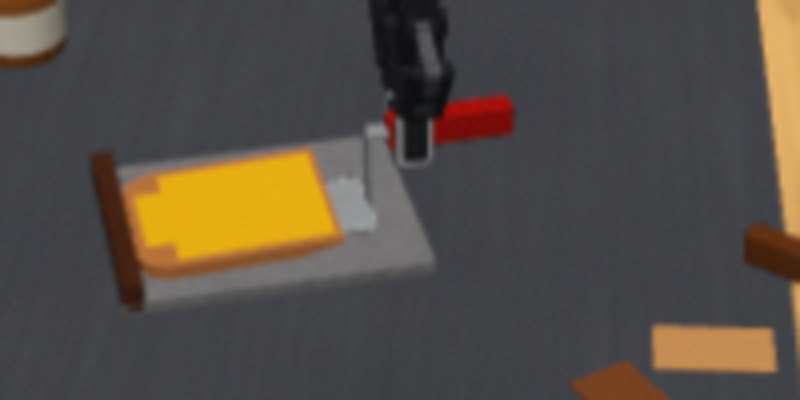

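The sole stays put at the strip with the blade about 62 mm under it, visible at crop (350, 205). I need about 22 mm more.

>>> jog_arm(targets=[[0.4,0,0,0,0,0],[0.8,0,0,0,0,0],[1.2,0,0,0,0,0],[1.6,0,0,0,0,0],[1.9,0,0,0,0,0],[2.2,0,0,0,0,0],[2.2,0,0,0,0,0]])

```text
time_s: 10.4
position: [0.5061, 0.219, 0.0413]
tool_rot: [[0.956, 0.292, 0.001], [0.292, -0.956, 0.0], [0.001, -0.0, -1.0]]
ft_force: [-1.8, -0.3, 2.5]
grip_width: 0.0142
gripper_force: 98.9
```

```bash
python3 - <<'E'
from m import *
im=env.get_image('wrist');save(im,'w8.png')
P=cloud(im);F=im['frame'].astype(int);R,G,B=F[...,0],F[...,1],F[...,2]
o=env.observe();Q=(P-o['position'])@o['tool_rot']
so=(R>150)&(R>B+60)&(G>90)&(Q[...,0]>.02)&(abs(Q[...,1])<.07)&(Q[...,2]>0)&(Q[...,2]<.04); q=Q[so]
print(so.sum(),np.percentile(q,[1,50,99],axis=0)); c=np.linalg.lstsq(np.c_[q[:,:2],np.ones(len(q))],q[:,2],rcond=None)[0]; print(np.degrees(c[:2]),c[2])
print(o['position'],o['ft_force'],o['wrist_torque'],o['position'][:2]@[.9563,.2924])
E
```

```text
60306 [[ 0.0307 -0.0521  0.0143]
 [ 0.079  -0.0012  0.0178]
 [ 0.1181  0.0498  0.0213]]
[ 3.6565 -0.0202] 0.012836196579110297
[0.5061 0.219  0.0413] [-1.3657 -0.1504  1.759 ] [-0.076   0.1166 -0.0217] 0.5479933653765513
```

View pics/w8.png

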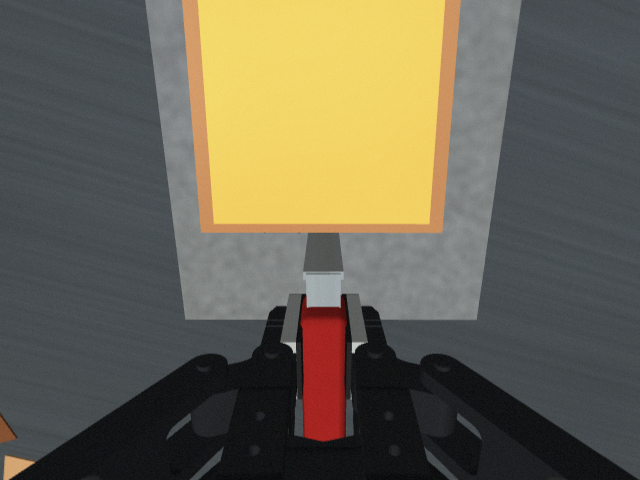

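The wrist view shows the sole's rear edge (row 232) about 5 mm from the tang, centred on the blade. I'll lift gently, nose slightly up to cancel droop.

>>> jog_arm(targets=[[0,0,0,0,1,0],[-0.1,0,-0.2,0,2,0],[-0.1,0,-0.5,0,2,0],[-0.2,0,-0.9,0,2,0],[-0.2,0,-1.4,0,2,0],[-0.2,0,-2,0,2,0],[-0.2,0,-2,0,2,0]])

```text
time_s: 11.03
position: [0.5043, 0.2184, 0.0628]
tool_rot: [[0.956, 0.292, 0.036], [0.292, -0.956, 0.011], [0.038, 0.0, -0.999]]
ft_force: [0.3, -0.6, -2.7]
grip_width: 0.0144
gripper_force: 98.2
```

```bash
cat >> m.py <<'E'
def sole():
    im=env.get_image('wrist');P=cloud(im);F=im['frame'].astype(int);R,G,B=F[...,0],F[...,1],F[...,2]
    o=env.observe();Q=(P-o['position'])@o['tool_rot']
    so=(R>150)&(R>B+60)&(G>90)&(Q[...,0]>.02)&(abs(Q[...,1])<.07)&(Q[...,2]>0)&(Q[...,2]<.04)
    n,l,s,_=cv2.connectedComponentsWithStats(so.astype(np.uint8)); so=l==1+np.argmax(s[1:,4]); q=Q[so]
    c=np.linalg.lstsq(np.c_[q[:,:2],np.ones(len(q))],q[:,2],rcond=None)[0]
    w=P[so]; d=np.linalg.lstsq(np.c_[w[:,:2],np.ones(len(w))],w[:,2],rcond=None)[0]
    xr=np.percentile(q[:,0],.5); L=[]
    for x in np.arange(xr+.004,xr+.07,.002):
        k=q[abs(q[:,0]-x)<.001,1]; L.append((x,np.percentile(k,1),np.percentile(k,99)))
    L=np.array(L); mid=np.polyfit(L[:,0],(L[:,1]+L[:,2])/2,1)
    print('sole rear x',xr,'mid y at rear+62',np.polyval(mid,xr+.062),'yaw rel',np.degrees(mid[0]),'width',np.median(L[:,2]-L[:,1]),'slopes tool',np.degrees(c[:2]),'world slope deg',np.degrees(d[:2]),'height z at 92mm',c[2]+.092*c[0])
    print(o['time_s'],o['position'],o['tool_rot'][2],o['ft_force'],o['wrist_torque'])
E
python3 - <<'E'
from m import *
sole()
im=env.get_image('side')
cv2.imwrite('pics/s9.png',cv2.resize(cv2.cvtColor(im['frame'][250:350,210:410],cv2.COLOR_RGB2BGR),None,fx=4,fy=4,interpolation=cv2.INTER_CUBIC))
E
```

```text
sole rear x 0.029240483230949264 mid y at rear+62 -0.0011751149544404402 yaw rel 0.13383641840944893 width 0.10176759606720165 slopes tool [0.0588 0.0349] world slope deg [1.9543 0.622 ] height z at 92mm 0.01965483400243111
11.0833 [0.504  0.2183 0.0622] [ 0.0368  0.0002 -0.9993] [ 0.3188  0.1126 -1.805 ] [-0.0519  0.1813  0.048 ]
```

View pics/s9.png

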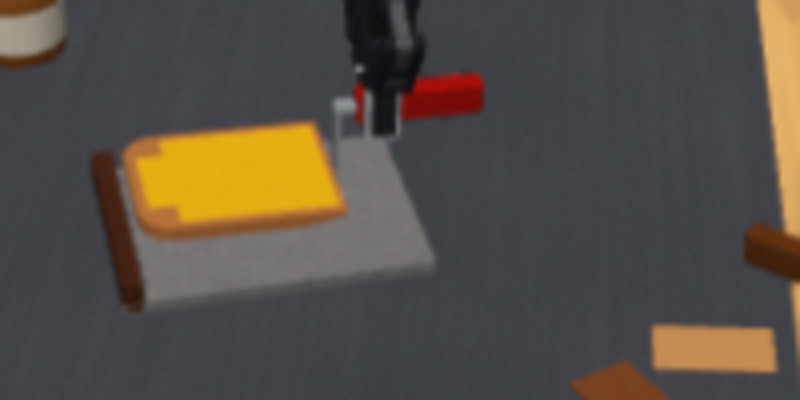

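The sole is up on the blade, level within 2°, clear of the strip. I'll lift higher and level it.

>>> jog_arm(targets=[[0,0,-0.8,0,-0.4,0],[-0.2,0,-1.8,0,-0.8,0],[-0.2,0,-3,0,-1.2,0],[-0.3,0,-4.4,0,-1.6,0],[-0.3,0,-5.8,0,-1.6,0],[-0.3,0,-7,0,-1.6,0],[-0.3,0,-7.8,0,-1.6,0],[-0.3,0,-7.8,0,-1.6,0]])

```text
time_s: 11.8
position: [0.4986, 0.2167, 0.1405]
tool_rot: [[0.956, 0.292, 0.009], [0.292, -0.956, 0.003], [0.01, 0.0, -1.0]]
ft_force: [0.6, 0.2, -2.0]
grip_width: 0.0146
gripper_force: 98.3
```

```bash
python3 -c "
from m import *
sole()
go(.4994,-.2577,.14,-6.3,-.4)"
```

```text
sole rear x 0.02940107419163139 mid y at rear+62 -0.0011780676818430168 yaw rel 0.09731473407263234 width 0.10171261443563202 slopes tool [0.0101 0.0446] world slope deg [0.4163 0.1679] height z at 92mm 0.01915295456218068
11.85 [0.4982 0.2165 0.1394] [ 0.008   0.0001 -1.    ] [-0.1645  0.6777 -2.1025] [-0.0511  0.1791 -0.0202]
t 11.85 pos [0.4982 0.2165 0.1394] yaw 16.99146540192779 -> [-13.741   45.39    -0.1627] [-0.1687 -0.058  23.2908]
```

>>> jog_arm(targets=[[-0.2,0.8,0,0,0,0],[-0.6,2.1,0,0,0,0],[-1.2,4,0,0,0,0],[-1.9,6.3,0,0,0,0],[-2.6,8.6,0,0,0,0],[-3.3,10.9,0,0,0,0],[-4,13.2,0,0,0,0],[-4.7,15.5,0,0,0,0]])

```text
time_s: 12.52
position: [0.4977, 0.0529, 0.1379]
tool_rot: [[0.956, 0.292, 0.005], [0.292, -0.956, 0.002], [0.005, -0.001, -1.0]]
ft_force: [-0.1, 0.0, -1.4]
grip_width: 0.0144
gripper_force: 98.2
```

>>> jog_arm(targets=[[-0.7,2.3,0,0,0,2],[-1.4,4.6,0,0,0,5],[-2.1,6.9,0,0,0,8.3],[-2.8,9.2,0,0,0,11.7],[-3.5,11.5,0,0,0,15],[-4.2,13.8,0,0,0,18.3],[-4.9,16.1,0,0,0,21.3],[-5.6,18.4,0,0,0,23.3]])

```text
time_s: 13.18
position: [0.4977, -0.1393, 0.1375]
tool_rot: [[0.994, -0.113, 0.005], [-0.113, -0.994, 0.003], [0.005, -0.003, -1.0]]
ft_force: [0.1, 0.6, -1.8]
grip_width: 0.0146
gripper_force: 98.3
```

>>> jog_arm(targets=[[0.3,2.4,0,0,0,0],[0.5,4.8,0,0,0,0],[0.8,7,0,0,0,0],[1,8.8,0,0,0,0],[1.1,10.2,0,0,0,0],[1.2,11.2,0,0,0,0],[1.3,11.8,0,0,0,0],[1.3,11.9,0,0,0,0]])

```text
time_s: 13.85
position: [0.4983, -0.2581, 0.1378]
tool_rot: [[0.994, -0.11, 0.006], [-0.11, -0.994, 0.002], [0.006, -0.003, -1.0]]
ft_force: [0.5, 0.1, -2.5]
grip_width: 0.0146
gripper_force: 98.3
```

```bash
cat >> m.py <<'E'
from scipy.optimize import least_squares
def compare():
    for c in ['scene','side']:
        im=env.get_image(c);P=cloud(im);F=im['frame'].astype(int);R,G,B=F[...,0],F[...,1],F[...,2]
        so=near(P,(.59,-.265),.12,.06,.14)&(R>B+50)&(R>130)&(G>80);q=P[so];print(c,'sole',so.sum(),rect(q),np.percentile(q[:,2],[5,50,95]))
        ra=near(P,(.59,-.265),.12,.05,.066)&(G>R+10);q=P[ra]
        for s in (0,1):
            n=q[(q[:,1]>-.262)==bool(s)]
            if len(n)>20: print('  rail',len(n),rect(n),line(n))
    return im
E
python3 - <<'E'
from m import *
sole(); go(.4994,-.2577,.115,-6.3,-.4)
compare(); im=env.get_image('scene')
cv2.imwrite('pics/c10.png',cv2.resize(cv2.cvtColor(im['frame'][160:310,120:320],cv2.COLOR_RGB2BGR),None,fx=3.9,fy=3.9,interpolation=cv2.INTER_CUBIC))
E
```

```text
sole rear x 0.028941750269878216 mid y at rear+62 -0.0005789448639776867 yaw rel -0.09002628045187162 width 0.10174635847070468 slopes tool [0.1033 0.0742] world slope deg [0.2644 0.2257] height z at 92mm 0.020444854394805954
13.9 [ 0.4983 -0.2575  0.1379] [ 0.006  -0.0031 -1.    ] [ 0.1363 -0.8207 -1.9867] [ 0.0131  0.1428 -0.019 ]
t 13.9 pos [ 0.4983 -0.2575  0.1379] yaw -6.321072890282586 -> [0.0973 0.0117 2.2933] [-0.1792  0.0585 -0.0212]
scene sole 1261 (array([ 590.2423, -266.3447]), array([109.4527, 126.604 ]), 83.96728515625) [0.1146 0.1171 0.1195]
  rail 96 (array([ 636.295 , -320.4503]), array([20.133 , 40.0492]), 88.3010025024414) (np.float32(-7.0582666), np.float32(638.55194), np.float32(-317.94046))
  rail 334 (array([ 595.7433, -219.097 ]), array([ 20.2761, 143.1811]), 83.79871368408203) (np.float32(-6.541406), np.float32(599.3036), np.float32(-215.04004))
side sole 552 (array([ 572.6628, -264.0684]), array([119.9609, 160.23  ]), 85.6156234741211) [0.1117 0.1158 0.1195]
  rail 176 (array([ 585.7952, -311.5365]), array([ 33.5704, 140.4008]), 86.62821197509766) (np.float32(-5.005526), np.float32(583.6889), np.float32(-308.8595))
  rail 208 (array([ 594.9493, -216.4165]), array([ 29.1914, 139.6895]), 83.66466522216797) (np.float32(-6.0069017), np.float32(595.22174), np.float32(-213.52374))
```

View pics/c10.png

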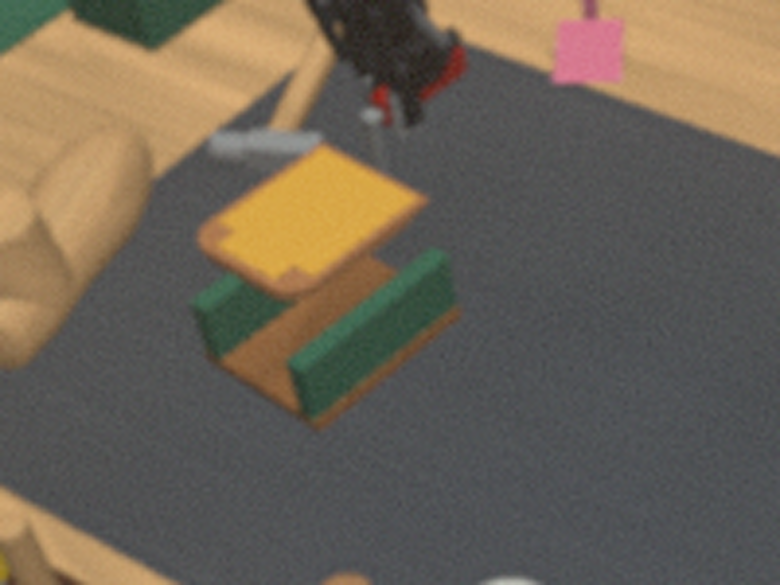

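The scene crop shows the sole (310, 215) hovering centred over the rails; scene-camera centres agree within 1 mm. I'll lower it.

>>> jog_arm(targets=[[0,0,0.6,0,0,0],[0.1,0,1.4,0,0,0],[0.1,0,2.2,0,0,0],[0.1,0,3,0,0,0],[0.1,0,3.6,0,0,0],[0.1,0,4,0,0,0],[0.1,0,4.2,0,0,0],[0.1,0,4.2,0,0,0]])

```text
time_s: 14.72
position: [0.4996, -0.2575, 0.0957]
tool_rot: [[0.994, -0.11, 0.006], [-0.11, -0.994, 0.003], [0.006, -0.003, -1.0]]
ft_force: [0.0, -0.1, -2.1]
grip_width: 0.0145
gripper_force: 98.3
```

>>> jog_arm(targets=[[0,0,0.06,0,0,0],[0,0,0.12,0,0,0],[0,0,0.18,0,0,0],[0,0,0.24,0,0,0],[0,0,0.3,0,0,0],[0,0,0.36,0,0,0],[0,0,0.42,0,0,0],[0,0,0.48,0,0,0]])

```text
time_s: 15.38
position: [0.4997, -0.2575, 0.0914]
tool_rot: [[0.994, -0.11, 0.007], [-0.11, -0.994, 0.002], [0.006, -0.003, -1.0]]
ft_force: [-0.4, -0.2, -2.0]
grip_width: 0.0145
gripper_force: 98.3
```

```bash
python3 -c "
from m import *
sole(); compare()"
```

```text
sole rear x 0.02891504223059231 mid y at rear+62 -0.001126465340335889 yaw rel -0.014335494949471244 width 0.10173395580428735 slopes tool [0.1123 0.0861] world slope deg [0.2741 0.2219] height z at 92mm 0.02024380340333
15.4333 [ 0.4997 -0.2575  0.0913] [ 0.0063 -0.0029 -1.    ] [-0.0686 -0.6103 -2.4175] [-0.0229  0.1897 -0.0397]
scene sole 1224 (array([ 590.9258, -267.0391]), array([110.5706, 125.913 ]), 83.45501708984375) [0.0678 0.0703 0.073 ]
  rail 39 (array([ 647.1694, -322.7177]), array([18.8524, 16.8683]), 75.40717315673828) (np.float32(45.312843), np.float32(648.0544), np.float32(-322.43997))
  rail 195 (array([ 595.141 , -217.0198]), array([ 16.7696, 142.5586]), 82.71098327636719) (np.float32(-6.870236), np.float32(599.2212), np.float32(-212.74928))
side sole 557 (array([ 585.6169, -261.755 ]), array([116.2828, 138.7706]), 83.35202026367188) [0.0654 0.0688 0.0723]
  rail 166 (array([ 593.1015, -211.5086]), array([141.2559,  60.9102]), 9.376788139343262) (np.float32(-6.0280547), np.float32(593.1529), np.float32(-211.85692))
```

>>> jog_arm(targets=[[0,0,0.05,0,0,0],[0,0,0.1,0,0,0],[0,0,0.15,0,0,0],[0,0,0.2,0,0,0],[0,0,0.25,0,0,0],[0,0,0.3,0,0,0],[0,0,0.35,0,0,0],[0,0,0.4,0,0,0]])

```text
time_s: 16.2
position: [0.4998, -0.2575, 0.0874]
tool_rot: [[0.994, -0.11, 0.007], [-0.11, -0.994, 0.002], [0.006, -0.003, -1.0]]
ft_force: [-0.6, 0.1, -1.5]
grip_width: 0.0145
gripper_force: 98.3
```

>>> jog_arm(targets=[[0,0,0.1,0,0,0],[0,0,0.3,0,0,0],[0,0,0.5,0,0,0],[0,0,0.7,0,0,0],[0,0,0.9,0,0,0],[0,0,1,0,0,0],[0,0,1,0,0,0]])

```text
time_s: 16.78
position: [0.4997, -0.2574, 0.0771]
tool_rot: [[0.994, -0.11, 0.006], [-0.11, -0.994, 0.002], [0.006, -0.003, -1.0]]
ft_force: [1.1, 0.3, -1.8]
grip_width: 0.0147
gripper_force: 98.3
```

```bash
python3 -c "
from m import *
sole(); compare()"
```

```text
sole rear x 0.02899692469745414 mid y at rear+62 -0.001169794244285271 yaw rel -0.06714134972043115 width 0.10172435000719054 slopes tool [ 0.259 -0.156] world slope deg [ 0.0982 -0.0007] height z at 92mm 0.0070539515136213305
16.8333 [ 0.4998 -0.2575  0.0773] [ 0.0062 -0.0029 -1.    ] [-0.3922  0.3959 -2.2047] [-0.0099  0.0914  0.0001]
scene sole 1232 (array([ 590.1572, -265.4128]), array([108.8574, 128.9767]), 83.51414489746094) [0.067  0.0697 0.0722]
  rail 36 (array([ 648.2311, -322.3953]), array([22.9279, 13.5855]), 65.74347686767578) (np.float32(56.11986), np.float32(649.46027), np.float32(-321.09213))
  rail 176 (array([ 595.9456, -216.205 ]), array([ 16.4107, 141.8257]), 81.81320190429688) (np.float32(-6.816642), np.float32(600.37805), np.float32(-213.04373))
side sole 548 (array([ 592.3065, -265.075 ]), array([124.5028, 123.9181]), 86.09331512451172) [0.0646 0.0682 0.0716]
  rail 152 (array([ 595.6998, -214.1018]), array([ 26.2661, 139.4495]), 83.27530670166016) (np.float32(-6.033644), np.float32(590.5637), np.float32(-210.48729))
```

The sole rests level on both rails, 13 mm clear of the blade. I'll draw the blade out straight back.

>>> jog_arm(targets=[[-0.8,0,0,0,0,0],[-2,0,0,0,0,0],[-3.5,0,0,0,0,0],[-5.3,0,0,0,0,0],[-7.3,0,0,0,0,0],[-9.3,0,0,0,0,0],[-11.3,0,0,0,0,0],[-12.5,0,0,0,0,0]])

```text
time_s: 17.6
position: [0.3735, -0.2429, 0.0767]
tool_rot: [[0.994, -0.11, 0.006], [-0.11, -0.994, 0.003], [0.006, -0.003, -1.0]]
ft_force: [0.7, -0.7, -2.0]
grip_width: 0.0142
gripper_force: 98.3
```

```bash
python3 -c "
from m import *
compare(); go(.40,-.12,.05,0,0)"
```

```text
scene sole 1228 (array([ 590.8133, -267.4934]), array([110.2251, 126.1458]), 83.2664566040039) [0.0669 0.0697 0.0723]
  rail 34 (array([ 648.1209, -324.0818]), array([19.4284, 13.4862]), 59.29008483886719) (np.float32(58.93228), np.float32(648.7956), np.float32(-321.451))
  rail 182 (array([ 595.9808, -214.9624]), array([ 17.0243, 140.5838]), 80.4981460571289) (np.float32(-7.002371), np.float32(598.5387), np.float32(-212.60272))
side sole 558 (array([ 592.9293, -264.5026]), array([117.9629, 123.5772]), 83.87319946289062) [0.0643 0.0681 0.0718]
  rail 21 (array([ 522.2949, -302.8099]), array([12.9015, 24.0897]), 3.6913514137268066) (np.float32(-87.45935), np.float32(522.1733), np.float32(-303.04272))
  rail 153 (array([ 596.0255, -214.1671]), array([ 26.8272, 140.8274]), 83.9625015258789) (np.float32(-7.4317746), np.float32(592.7663), np.float32(-210.37657))
t 17.7 pos [ 0.3739 -0.2432  0.0768] yaw -6.381720783884706 -> [  1.2106 -12.5238   2.729 ] [-0.1688 -0.3307 -6.3812]
```

>>> jog_arm(targets=[[0,-2,0,0,0,0],[0,-5,0,0,0,0],[0,-8,0.5,0,0,0],[0,-11,1.5,-0.2,-0.3,0],[0,-12,2.3,-0.2,-0.3,0],[0,-12,2.8,-0.2,-0.3,0],[0,-12,2.8,-0.2,-0.3,0],[0,-12,2.8,-0.2,-0.3,0]])

```text
time_s: 18.37
position: [0.3895, -0.1253, 0.0491]
tool_rot: [[0.994, -0.11, 0.002], [-0.11, -0.994, -0.001], [0.002, 0.001, -1.0]]
ft_force: [-0.2, -1.0, -0.7]
grip_width: 0.0143
gripper_force: 98.3
```

>>> jog_arm(targets=[[0,0,0.4,0,0,0],[0,0,0.8,0,0,0],[0,0,1,0,0,0],[0,0,1.2,0,0,0],[0,0,1.3,0,0,0],[0,0,1.4,0,0,0],[0,0,1.4,0,0,0],[0,0,1.4,0,0,0]])

```text
time_s: 19.03
position: [0.389, -0.1245, 0.035]
tool_rot: [[0.994, -0.11, 0.001], [-0.11, -0.994, -0.001], [0.001, 0.001, -1.0]]
ft_force: [0.1, 0.1, -2.8]
grip_width: 0.0143
gripper_force: 98.4
```

>>> jog_arm(targets=[[0,0,0.05,0,0,0],[0,0,0.1,0,0,0],[0,0,0.1,0,0,0],[0,0,0.1,0,0,0]])

```text
time_s: 19.37
position: [0.389, -0.1244, 0.0339]
tool_rot: [[0.994, -0.11, 0.001], [-0.11, -0.994, -0.001], [0.001, 0.001, -1.0]]
ft_force: [1.1, 0.8, -0.7]
grip_width: 0.0147
gripper_force: 98.4
```

Now 0.5 mm more, then open and rise. Opening is wide enough at full, since nothing else is nearby.

>>> jog_arm(targets=[[0,0,0.06,0,0,0],[0,0,0.06,0,0,0],[0,0,0.06,0,0,0]])

```text
time_s: 19.62
position: [0.389, -0.1244, 0.0333]
tool_rot: [[0.994, -0.11, 0.001], [-0.11, -0.994, -0.001], [0.001, 0.001, -1.0]]
ft_force: [0.7, 0.0, -0.8]
grip_width: 0.0143
gripper_force: 98.6
```

>>> jog_arm(targets=[[0,0,0,0,0,0],[0,0,0,0,0,0],[0,0,0,0,0,0],[0,0,0,0,0,0],[0,0,0,0,0,0],[0,0,0,0,0,0],[0,0,0,0,0,0],[0,0,0,0,0,0]], hand=1)

```text
time_s: 20.28
position: [0.389, -0.1244, 0.0333]
tool_rot: [[0.994, -0.11, 0.001], [-0.11, -0.994, -0.001], [0.001, 0.001, -1.0]]
ft_force: [-0.2, -0.4, 0.6]
grip_width: 0.0852
gripper_force: 0.0
```

>>> jog_arm(targets=[[0,0,-1,0,0,0],[0,0,-3,0,0,0],[0,0,-6,0,0,0],[0,0,-10,0,0,0],[0,0,-14,0,0,0],[0,0,-16,0,0,0],[0,0,-16,0,0,0],[0,0,-16,0,0,0]])

```text
time_s: 20.95
position: [0.3889, -0.1243, 0.1938]
tool_rot: [[0.994, -0.11, 0.003], [-0.11, -0.994, -0.002], [0.003, 0.002, -1.0]]
ft_force: [0.2, -0.0, 0.0]
grip_width: 0.0855
gripper_force: 0.0
```

```bash
python3 - <<'E'
from m import *
compare()
im=env.get_image('side');P=cloud(im)
F=im['frame'].astype(int);R,G,B=F[...,0],F[...,1],F[...,2]
bl=near(P,(.46,-.13),.09,-.01,.03)&(F.min(-1)>100); q=P[bl]; print('blade',bl.sum(),rect(q),q.mean(0),q.std(0))
red=near(P,(.37,-.12),.1,.03,.09)&(R>G+60); q=P[red]; print('handle',rect(q),np.percentile(q[:,2],[3,97]))
cv2.imwrite('pics/e.png',cv2.resize(cv2.cvtColor(im['frame'][150:310,200:420],cv2.COLOR_RGB2BGR),None,fx=3.5,fy=3.5,interpolation=cv2.INTER_CUBIC))
E
```

```text
scene sole 1229 (array([ 590.9495, -266.4132]), array([109.544 , 125.6698]), 83.91065216064453) [0.0671 0.0697 0.0723]
  rail 35 (array([ 648.4102, -323.1091]), array([18.9697, 14.5864]), 64.13002014160156) (np.float32(41.5784), np.float32(648.94556), np.float32(-321.22357))
  rail 175 (array([ 595.2087, -216.1392]), array([ 17.4159, 140.8757]), 81.88534545898438) (np.float32(-7.0363474), np.float32(601.46674), np.float32(-213.01324))
side sole 560 (array([ 591.6387, -268.0839]), array([122.3088, 124.8614]), 85.16748809814453) [0.0639 0.0681 0.0716]
  rail 158 (array([ 596.6944, -215.2787]), array([ 26.8691, 141.5654]), 82.98220825195312) (np.float32(-5.9693756), np.float32(598.6475), np.float32(-211.39642))
blade 295 (array([ 460.2732, -132.2813]), array([72.0725, 92.3253]), 82.68617248535156) [ 0.4608 -0.1304  0.0016] [0.0258 0.0191 0.003 ]
handle (array([ 365.9732, -118.0782]), array([27.0993, 78.4224]), 83.46174621582031) [0.0436 0.0645]
```

View pics/e.png

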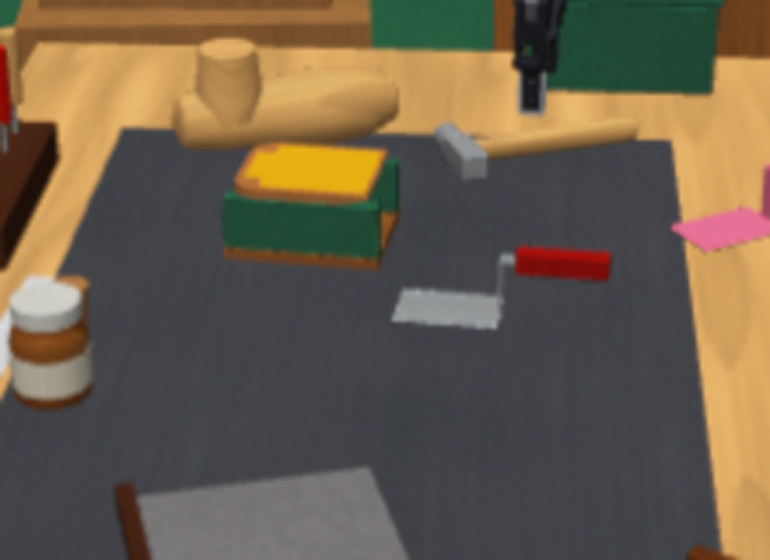

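The final view shows the sole level on both rails, cement up, at (310, 175). The spatula stands flat on the bench at (450, 305), with the gripper clear above.

```bash
python3 -c "
from rig import env
print(env.close_job())"
```

```text
the job is handed in; nothing more can be done
None
```

I handed the job in at about 21 s: by the cameras the sole is cement up, level and centred within a few mm on both rails, the spatula stands flat on the open bench, and the gripper touches nothing; `close_job()` returned no verdict.

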